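Fit a window glass and screw down its retaining ring

TASK

Take the thick round glass off its rest and lower it flat into the pocket of the threaded window cell, without letting it fall in. Then set the retaining ring over the glass and screw it down clockwise until it is snug, so that it has no play left, and let go. Leave the beaker, jar, timer and marker where they are.

Things in the scene. Friction and masses are not known exactly. Their poses are not given: they have to be found in the camera images.
- cell: Fixed window cell: dark foot disc (diameter 116, height 12 mm), aluminium neck (diameter 79 mm), rim 46 mm above the bench. Origin on its axis at bench level, z up. Outside the neck a coarse right-handed thread: three round ridges 6 mm thick, outer diameter 91, lead 39 mm a turn, starting 42.5 mm up at 0, 120, 240 degrees from its x axis (red dots) and going down clockwise over 140 degrees.
- cell_pocket (a point): Centre of the floor of the round pocket in the cell's rim, 38 mm above the bench; bore 64 mm, 8 mm deep.
- cell_home0 (a point): Point of the cell 65 degrees clockwise of the thread start at 0 degrees, 43 mm from the axis, 31 mm above the bench: about where a lug of the ring is when snug. The ring bears on the glass, still loose, from 34 degrees past the starts; the play is gone at 52 to 57 degrees, then the resistance rises quickly; snug is 52 to 65 degrees past the starts, and it stays there when let go.
- cell_home1 (a point): The same for the thread start at 120 degrees.
- cell_home2 (a point): The same for the thread start at 240 degrees.
- rest: Fixed grey round rest on which the glass lies at the start: foot diameter 68 mm, column at most 42 mm, 24 mm high. Origin on the bench on its axis.
- glass: Loose greenish round window glass, diameter 60, thickness 22 mm, 0.14 kg; its lowest 7 mm taper to diameter 53 mm at the flat underside. Origin at the centre of its underside, z up. Seated, it stands 14 mm proud of the cell's rim, so it is best gripped by its upper 12 mm.
- ring: Loose steel retaining ring, diameter 104 mm, 0.16 kg, standing on the bench. Origin at the centre of its underside, z up. Skirt of inner diameter 96 mm, 32.6 mm deep, under a 5 mm flange (hole 48 mm) that bears on the glass. Turned clockwise on the cell it sinks 0.11 mm a degree; snug, its underside is 27.5 mm above the bench.
- ring_handle (a point): Middle of the ring's black bridge handle, on its axis 67.6 mm above its underside: a bar 78 mm long along the ring's x axis, 12 mm thick along y, 14 mm high, with 23 mm of room under it.
- ring_lug (a point): One of three lugs inside the skirt at 0, 120, 240 degrees from the ring's x axis (red dots on the flange), 43 mm from the axis, 4 mm above the underside, 5 mm thick, tips 41.5 mm from the axis. They run between the thread's ridges with 2 mm play. Set on with lugs 17 degrees counter-clockwise of the starts (any of three ways), the ring rests with its underside about 33 mm above the bench.
- stirrer: White hotplate stirrer standing fixed on the bench, about 160 mm wide, 220 mm deep and 92 mm high, between the places where the glass and the ring can stand: carry things over it.
- beaker_100: Small glass beaker, 57 mm wide, 68 mm high, origin at its underside; leave alone.
- stirbar_jar: White jar of stirring bars, 53 mm wide, 48 mm high, origin at its underside; leave alone.
- timer: White timer, 60 x 64 x 20 mm, origin at its underside; leave alone.
- marker: Black and white marker, 148 mm long, 20 mm thick, lying; leave alone.
Not all that is in view belongs to the job. There is more than one size of the glass; the job needs the smaller.

How it is judged:
On the way:
1. the glass lies flat on the floor of the cell's pocket, with the ring still aside (z of glass in the frame of cell between 0.036 and 0.0395 m and horizontal distance between glass and cell below 0.004 m and angle between glass's own z axis and vertical below 0.05 rad and horizontal distance between ring and cell above 0.07 m), for 0.2 s.
At the end, for the whole second after the job is handed in: Glass flat in the pocket (within 2 mm of its floor, 4 mm of the axis, tilt under 0.05). Ring level (tilt under 0.04), underside below 28.5 mm, within 5 mm of the axis, lugs 50 to 80 degrees clockwise of the thread starts (lug site within 11 mm of a home site). Both at rest (z of glass in the frame of cell between 0.036 and 0.0395 m and horizontal distance between glass and cell below 0.004 m and angle between glass's own z axis and vertical below 0.05 rad and (distance between ring_lug and cell_home0 below 0.011 m or distance between ring_lug and cell_home1 below 0.011 m or distance between ring_lug and cell_home2 below 0.011 m) and z of ring in the frame of cell below 0.0285 m and horizontal distance between ring and cell below 0.005 m and angle between ring's own z axis and vertical below 0.04 rad and linear speed of each of ring, glass below 0.01 m/s); the robot touches nothing.
It fails at once if the glass is let fall into the cell (faster than 0.6 m/s while over it, a drop of about 2 cm) (horizontal distance between glass and cell below 0.05 m and height (world z) of glass below 0.1 m and linear speed of glass above 0.6 m/s).
It fails at once if the small glass beaker is moved by more than 3 cm (distance of beaker_100 from where it was at the start of the episode above 0.03 m).
It fails at once if the jar of stirring bars is moved by more than 3 cm (distance of stirbar_jar from where it was at the start of the episode above 0.03 m).
It fails at once if the timer is moved by more than 3 cm (distance of timer from where it was at the start of the episode above 0.03 m).
It fails at once if the black marker is moved by more than 3 cm (distance of marker from where it was at the start of the episode above 0.03 m).
It also fails if it takes over 59 s, if anything falls off the work surface, if the arm or the gripper's body presses on something with over 40 N, if the wrist force passes 120 N, or if a joint passes its speed limit or range.

ROBOT

A 6-joint arm with a two-finger parallel gripper is mounted at the origin on a cart in front of the work surface, level with it; the furniture and walls round the work are solid. World frame = base frame: x ahead of the robot, y to its left, z up, the work surface at z = 0. Lengths are in m, angles in rad, forces in N, time in s.
With the tool pointing down it reaches from about 0.275 to 1 m from the base axis. Payload 8.4 kg.
Tool frame: the origin (TCP) lies on the centre line of the jaws, within the pads' length; the fingertips stand 17 mm ahead of it and the grasp point (between the pads) lies 2 mm behind it (bot.tcp_to_tips is the z of the fingertips in the tool frame, in m); z points along the fingers, y is the line along which they close (so a half turn about z gives the same grasp; the last joint's range is limited). The gripper opens to 85 mm and grips with 20 to 120 N. Pads are 22 mm wide; open, the fingers measure 114 mm over their backs; the gripper's body (76 mm by 85 mm) begins 54 mm behind the grasp point. The pads swing forward as they close: fully open they stand 13 mm farther back than shut.
Start: joints at [1.282, 0.353, 1.633, -0, 1.155, -0.002], TCP at [0.177, 0.599, 0.248] pointing down, gripper open.
Joint ranges: [-2.63, 2.63], [-0.92, 2.1], [0.06, 2.66], [-1.3, 4.44], [0, 2.69], [-3.02, 3.02]. Speed limits (rad/s): [2.22, 2.22, 2.79, 3.14, 3.14, 3.14].

INTERFACE

Orientations are given as a unit quaternion [x, y, z, w].
In Python, from workcell import bot, hand, kinematics, get_obs, vision, hand_in gives the robot as it stands. The module is installed in compiled form; this text tells all that it offers. Calls block until the motion is done:
- bot.reach(position, orientation): joint-space move of the TCP to a pose.
- bot.servo_line(position, ori=None, velocity=0.15): straight line of the TCP; ori=None keeps the orientation; velocity is the mean speed in m/s.
- bot.goto_joints(angles): joint-space move.
- hand.move_gripper(opening, strength=None): finger opening in m; strength is the grip in N (None keeps the last); returns when the fingers have stopped.
- bot.dwell(seconds).
- kinematics.solve_ik(position, orientation): joint angles nearest the present ones, or None.
- get_obs(): the state.
- vision.read_camera(name): name is "side" or "top" or "wrist"; returns a dict with "frame" (400x640x3 uint8, red, green, blue), "intrinsics" (3x3 intrinsics, pixels), "view" (4x4, takes a point from world to camera coordinates). Camera axes: x right, y down, z forward; pixel columns grow to the right and rows downward; lengths in m; the calibration is good to about 2 mm. A picture is of the moment at which its call begins. There is no depth.
A pose or a line that the arm cannot do raises bot.IKError and nothing moves.
- hand_in(): hands the job in; it is judged then, once.
The state is a dict: "time_s": time; "joint_pos": joint angles; "joint_vel": joint speeds; "joint_efforts": joint torques, N m; "position": TCP position; "orientation": TCP orientation; "wrist_force": force on the tool from outside, world axes, zero at the start; "ft_torque": the same for the moment, N m; "gripper_width": finger opening in m; "grip_force": force on a finger pad.
Only numpy, scipy, OpenCV 4.12 (cv2) and the standard library are available. Lean on these libraries where they do the work, as an engineer would, in place of code of your own. Each camera call takes 0.05 s, during which the arm holds its last target. There are 200 camera calls.

## Working session

There is one attempt and no reset: what is moved stays moved. The work goes in short steps, each a Python script; the robot and the scene stay as the last script left them, time stands still between calls to the robot, and variables do not carry over. Pictures are saved under pics/ and viewed, at most 10 in all, crops included, and the job is handed in when it is done.

```bash
mkdir -p pics
python3 - <<'E'
from workcell import bot, hand, get_obs, vision
import cv2, numpy as np
for n in ["top","side"]:
    d=vision.read_camera(n)
    np.savez(f"pics/{n}0.npz",**d)
    cv2.imwrite(f"pics/{n}0.png",cv2.cvtColor(d["frame"],cv2.COLOR_RGB2BGR))
    V=d["view"]; print(n,d["intrinsics"].round(1).tolist(),(-V[:3,:3].T@V[:3,3]).round(3),V[:3,:3].round(3).tolist())
o=get_obs();print(o["time_s"],o["orientation"],o["position"],bot.tcp_to_tips)
E
```

```text
top [[449.9, 0.0, 320.1], [0.0, 449.9, 196.0], [0.0, 0.0, 1.0]] [0.301 0.214 1.302] [[0.028, -1.0, 0.003], [-0.988, -0.028, -0.152], [0.152, 0.001, -0.988]]
side [[442.9, 0.0, 322.1], [0.0, 442.9, 201.7], [0.0, 0.0, 1.0]] [ 0.381 -0.797  0.741] [[0.992, -0.122, 0.013], [-0.055, -0.538, -0.841], [0.11, 0.834, -0.54]]
0.1 [ 1.42902321e-01  9.89736610e-01 -6.01439875e-04 -8.50574751e-05] [0.1766827  0.5990847  0.24764439] 0.017
```

View pics/top0.png

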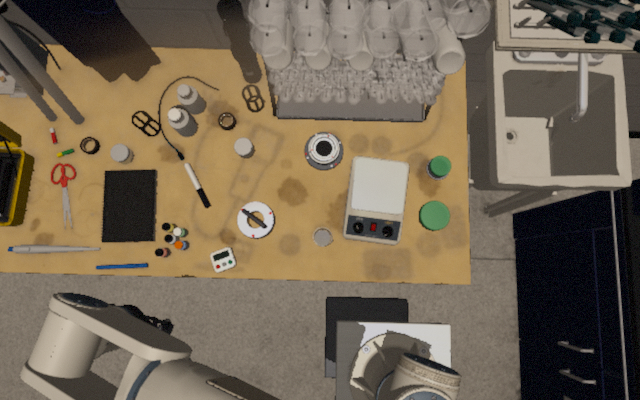

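View pics/side0.png

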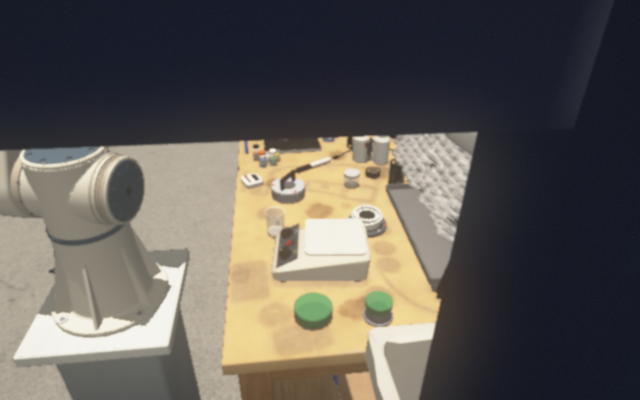

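The top view shows two green glasses, at px (439,167), small and on a rest, and px (434,215), larger. The cell is at (323,150), the ring at (256,219), the stirrer at (377,200), the beaker at (323,237), the timer at (222,260), the marker at (197,184) and the jar at (244,147). The side view shows the small glass at (378,302) above a grey foot, which fits the rest, and the big one at (314,310). I choose the small one and check it in a crop.

```bash
cat > h.py <<'E'
import numpy as np, cv2
def ray(d,u,v,z):
    V=d["view"];R=V[:3,:3];c=-R.T@V[:3,3]
    r=R.T@np.linalg.inv(d["intrinsics"])@np.array([u,v,1.0]); return c+r*(z-c[2])/r[2]
def blobs(m,amin=4):
    n,l,s,c=cv2.connectedComponentsWithStats(m.astype(np.uint8)); return [(c[i],s[i]) for i in range(1,n) if s[i][4]>=amin]
def masks(f):
    h=cv2.cvtColor(f,cv2.COLOR_RGB2HSV).astype(int); H,S,Vv=h[...,0],h[...,1],h[...,2]
    return dict(green=(H>50)&(H<90)&(S>110)&(Vv>50), red=((H<8)|(H>172))&(S>120)&(Vv>90))
E
python3 - <<'E'
from h import *
d=np.load("pics/top0.npz");f=d["frame"];m=masks(f)
for k,z in (("green",.046),("red",.042)):
    for c,s in blobs(m[k],2):
        if 200<c[0]<470 and 120<c[1]<280: print(k,c.round(1),s.tolist(),ray(d,*c,z).round(4))
for n,(u,v,z) in dict(cell=(323,148,.046),ring=(256,219,.04),stir=(377,185,.092)).items(): print(n,ray(d,u,v,z).round(3))
c=f[125:280,205:465];c=cv2.resize(c,None,fx=3,fy=3,interpolation=cv2.INTER_CUBIC)
cv2.imwrite("pics/crop0.png",cv2.cvtColor(c,cv2.COLOR_RGB2BGR))
E
```

```text
green [438.1 167.8] [430, 159, 17, 17, 80] [ 0.5861 -0.1189  0.046 ]
green [435.  162.8] [434, 162, 3, 3, 4] [ 0.6006 -0.1103  0.046 ]
green [437.  164.5] [437, 164, 1, 2, 2] [ 0.5956 -0.116   0.046 ]
green [435.2 166.8] [434, 166, 4, 3, 6] [ 0.5887 -0.1107  0.046 ]
green [444. 170.] [443, 169, 3, 3, 5] [ 0.5802 -0.1358  0.046 ]
green [420. 217.] [420, 216, 1, 3, 3] [ 0.4435 -0.0665  0.046 ]
green [424.5 225.5] [423, 224, 4, 4, 4] [ 0.4199 -0.079   0.046 ]
green [428.5 228.5] [428, 228, 2, 2, 2] [ 0.4119 -0.0901  0.046 ]
green [230.  261.5] [229, 261, 3, 2, 6] [0.3052 0.4588 0.046 ]
red [305.5 153.5] [305, 153, 2, 2, 4] [0.6181 0.2607 0.042 ]
red [335.5 163.5] [335, 163, 2, 2, 4] [0.5911 0.1739 0.042 ]
red [241.7 209.3] [241, 209, 2, 2, 3] [0.4514 0.4352 0.042 ]
red [270.  212.5] [270, 212, 1, 2, 2] [0.4447 0.355  0.042 ]
red [372.8 227. ] [371, 224, 5, 7, 25] [0.4121 0.065  0.042 ]
red [252.7 235.3] [252, 235, 2, 2, 3] [0.3792 0.4005 0.042 ]
red [217.7 266.1] [216, 265, 4, 3, 9] [0.2916 0.4929 0.042 ]
cell [0.635 0.211 0.046]
ring [0.425 0.394 0.04 ]
stir [0.523 0.061 0.092]
```

View pics/crop0.png

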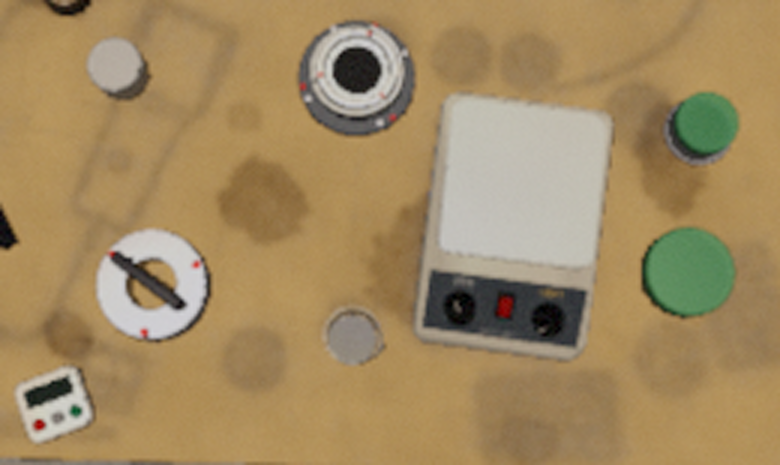

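The crop confirms the choice: the small glass at crop (705,123) overhangs a grey foot (the rest), and the larger glass is at (688,272) flat on the bench. Next I take wrist views of the ring, cell and glass for precision.

```bash
cat >> h.py <<'E'
def down(phi):  # tool z down, tool y at world angle phi (deg)
    t=np.radians((phi+90)/2); return [float(np.cos(t)),float(np.sin(t)),0.,0.]
def save(d,n):
    np.savez(f"pics/{n}.npz",**d); cv2.imwrite(f"pics/{n}.png",cv2.cvtColor(d["frame"],cv2.COLOR_RGB2BGR))
E
python3 - <<'E'
from h import *
from workcell import bot, hand, get_obs, vision, kinematics
L=[]
for n,p in (("ring",(.425,.394)),("cell",(.625,.213)),("glass",(.586,-.119))):
    bot.reach([p[0],p[1],.27],down(73.6 if n!="glass" else 90))
    d=vision.read_camera("wrist"); save(d,"w_"+n); L.append(d["frame"])
    V=d["view"];o=get_obs();print(n,o["time_s"],(-V[:3,:3].T@V[:3,3]).round(3),V[2,:3].round(3),np.round(o["joint_pos"],2))
m=np.vstack([np.hstack(L[:2]),np.hstack([L[2],L[2]*0])])
cv2.imwrite("pics/m1.png",cv2.cvtColor(cv2.resize(m,(800,500),interpolation=cv2.INTER_AREA),cv2.COLOR_RGB2BGR))
E
```

```text
ring 1.375 [0.355 0.415 0.395] [ 0.273 -0.08  -0.959] [ 0.75  0.26  1.71  0.    1.17 -0.54]
cell 2.475 [0.555 0.234 0.395] [ 0.273 -0.08  -0.959] [ 0.33  0.39  1.53  0.    1.22 -0.96]
glass 3.7917 [ 0.514 -0.119  0.395] [ 0.285 -0.    -0.958] [-0.2   0.29  1.67  0.    1.18 -1.77]
```

View pics/m1.png

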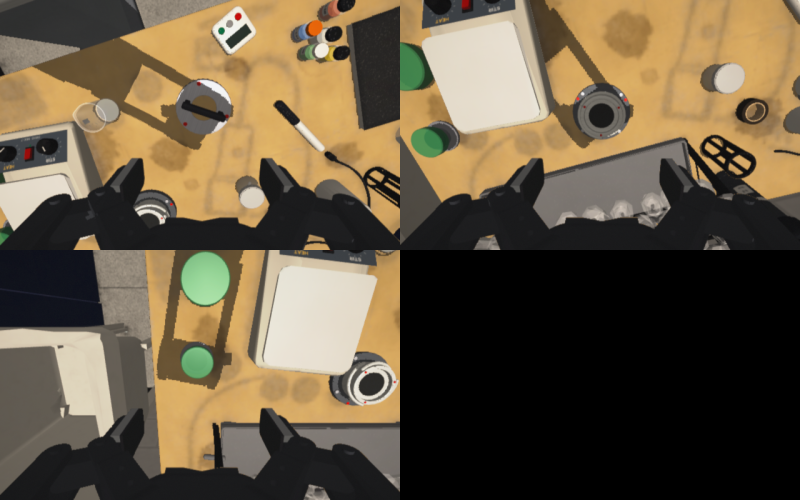

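The wrist views are clear. At full resolution the ring is at about (326,170), the cell at (323,176) and the glass at (315,179). I zoom in on all three in one picture and measure.

Run:
```python
from h import *
C=[]
for n,(u,v),z in (("ring",(326,170),.0376),("cell",(323,176),.046),("glass",(315,179),.046)):
    d=np.load(f"pics/w_{n}.npz");f=d["frame"]
    c=f[v-66:v+66,u-66:u+66];C.append(cv2.resize(c,(396,396) if 0 else (266,266),interpolation=cv2.INTER_CUBIC))
    for b,s in blobs(masks(f)["red"],2):
        if abs(b[0]-u)<66 and abs(b[1]-v)<66: print(n,"red",b.round(1),s[4],ray(d,*b,z).round(4))
    if n=="glass":
        h=cv2.cvtColor(f,cv2.COLOR_RGB2HSV); 
        for t in (100,140,170):
            m=(h[...,0]>45)&(h[...,0]<90)&(h[...,1]>70)&(h[...,2]>t)
            for b,s in blobs(m,500): print(t,b.round(1),s.tolist(),ray(d,*b,z).round(4), 'w',s[2],s[3])
        print(h[150:215:4,315,2])
cv2.imwrite("pics/m2.png",cv2.cvtColor(np.hstack(C),cv2.COLOR_RGB2BGR))
d=np.load("pics/top0.npz")
h=cv2.cvtColor(d["frame"],cv2.COLOR_RGB2HSV); m=(h[...,0]>45)&(h[...,0]<95)&(h[...,1]>70)
for b,s in blobs(m,100): print("top",b.round(1),s.tolist(),ray(d,*b,.046).round(4))
```

```text
ring red [317.7 133.5] 31 [0.3815 0.4013 0.0376]
ring red [363.  185.5] 24 [0.4536 0.4351 0.0376]
ring red [295.9 198.2] 32 [0.4463 0.355  0.0376]
cell red [284.1 157.3] 24 [0.595  0.1777 0.046 ]
cell red [360.5 159.1] 24 [0.6208 0.2589 0.046 ]
cell red [294.9 170.9] 8 [0.613  0.1846 0.046 ]
cell red [349.7 171.9] 9 [0.6315 0.2436 0.046 ]
cell red [320.9 215.9] 8 [0.6728 0.1975 0.046 ]
100 [326.8  36.1] [289, 2, 80, 87, 3925] [ 0.4467 -0.1144  0.046 ] w 80 87
100 [315.2 179.8] [289, 155, 53, 51, 2086] [ 0.5943 -0.1268  0.046 ] w 53 51
140 [326.5  35.5] [290, 3, 77, 85, 3616] [ 0.4461 -0.1146  0.046 ] w 77 85
140 [315.2 179.9] [291, 156, 50, 49, 1941] [ 0.5944 -0.1268  0.046 ] w 50 49
170 [326.6  35.3] [291, 4, 76, 84, 3488] [ 0.4459 -0.1145  0.046 ] w 76 84
170 [317.2 173.7] [292, 156, 48, 40, 1249] [ 0.5872 -0.1245  0.046 ] w 48 40
[ 70  92 197 190 186 183 180 176 173 170 168 170 167 167  97 105 119]
top [576.4  19.3] [548, 9, 53, 21, 310] [ 1.0555 -0.5411  0.046 ]
top [625.6  21. ] [603, 12, 37, 18, 192] [ 1.0545 -0.6894  0.046 ]
top [617.9  36. ] [609, 27, 17, 16, 109] [ 1.0052 -0.6625  0.046 ]
top [439.7 165.8] [430, 156, 21, 21, 336] [ 0.5922 -0.1238  0.046 ]
top [433.9 215.3] [419, 201, 31, 29, 694] [ 0.4493 -0.1055  0.046 ]
```

View pics/m2.png

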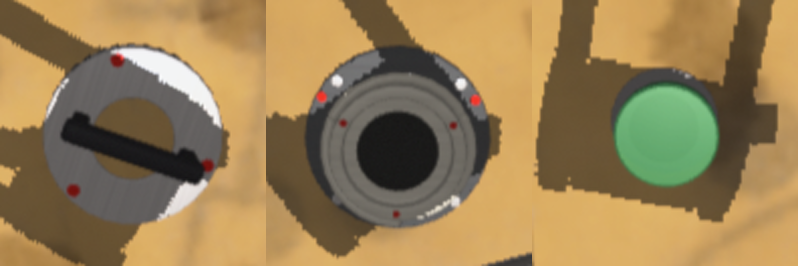

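The pictures are clean. The rim dots give the cell centre at about (.638,.209) with thread starts at -18° mod 120. The ring is at (.427,.397) with its handle and x axis at about 55°. The glass is at about (.593,-.125). Before grasping I check from the wrist picture how far forward the fingertips stand at the various openings.

Run:
```python
from h import *
from workcell import bot, hand, get_obs, vision
C=[]
for w in (.085,.061,.012):
    hand.move_gripper(w); d=vision.read_camera("wrist");f=d["frame"].copy();o=get_obs();print(w,o["gripper_width"],o["time_s"],o["position"])
    V=d["view"];K=d["intrinsics"]
    for z,col in ((.004,(255,0,0)),(.0105,(255,255,0)),(.017,(0,255,255))):
        for s in (-1,1):
            for x in (-.011,.011):
                P=np.array([.586+x,-.119+s*w/2,.27-z,1]);p=K@(V@P)[:3];p=p[:2]/p[2];cv2.circle(f,tuple(int(round(t)) for t in p),1,col,-1)
    C.append(f[230:400,190:450])
cv2.imwrite("pics/tips.png",cv2.cvtColor(cv2.resize(np.vstack(C),None,fx=1.17,fy=1.17),cv2.COLOR_RGB2BGR))
```

```text
0.085 0.08480873566104843 4.0583 [ 0.5861938  -0.11838708  0.26990958]
0.061 0.06107475227196889 4.475 [ 0.58600036 -0.11904712  0.27001503]
0.012 0.011746902828141833 5.05 [ 0.58601128 -0.1190019   0.26999278]
```

View pics/tips.png

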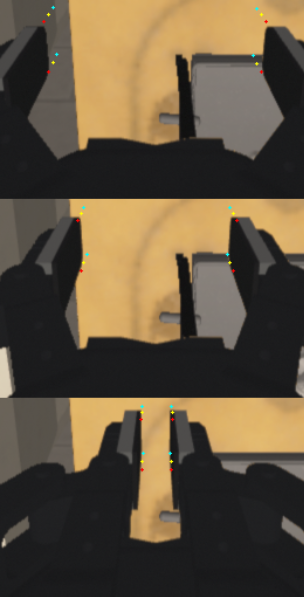

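The tips sit about 7 mm ahead of the TCP at 61 mm opening and about 15 mm ahead when nearly shut. I centre the glass with two crossed light squeezes, which also gives a known point for calibrating the wrist camera.

Run:
```python
from h import *
from workcell import bot, hand, get_obs, vision
hand.move_gripper(.085,20)
g=(.593,-.125)
bot.reach([*g,.09],down(20)); bot.servo_line([*g,.0415])
o=get_obs();print(o["position"],o["wrist_force"])
for phi in (20,110):
    bot.reach([*g,.0415],down(phi))
    hand.move_gripper(.05,20);o=get_obs();print(o["time_s"],o["gripper_width"],o["grip_force"],o["position"],np.round(o["wrist_force"],1))
    hand.move_gripper(.077)
bot.servo_line([*g,.09],velocity=.2)
bot.reach([g[0]-.014,g[1]+.0045,.27],down(73.6))
d=vision.read_camera("wrist");save(d,"w_g2");t=vision.read_camera("top");save(t,"t_g2")
for n,e in (("w",d),("t",t)):
    h=cv2.cvtColor(e["frame"],cv2.COLOR_RGB2HSV); m=(h[...,0]>45)&(h[...,0]<95)&(h[...,1]>70)
    for b,s in blobs(m,100):
        p=ray(e,*b,.046)
        if np.hypot(*(p[:2]-g))<.02: print(n,b.round(1),s.tolist(),p.round(4))
print(get_obs()["time_s"])
```

```text
[ 0.59319342 -0.1250268   0.04186276] [-0.61271881 -0.18875869 -0.05079063]
7.9583 0.05933277861627772 20.482769643422216 [ 0.59335596 -0.12506857  0.04225712] [-1.7  1.   6.4]
9.9833 0.05915410242607506 21.223613207694143 [ 0.59313755 -0.12510224  0.04181947] [-1.9  0.1  4.1]
w [322.4 185.9] [297, 160, 52, 52, 2140] [ 0.592 -0.125  0.046]
t [439.6 166.1] [429, 156, 22, 21, 358] [ 0.5912 -0.1232  0.046 ]
11.55
```

Run:
```python
from h import *
from workcell import bot, hand, get_obs, vision
g=(.5932,-.1251); c=(.6393,.2083)
bot.reach([*g,.09],down(110)); bot.servo_line([*g,.0415],velocity=.15)
hand.move_gripper(.05,50)
bot.servo_line([*g,.2],velocity=.3)
print(get_obs()["gripper_width"])
bot.reach([*c,.2],down(110)); bot.servo_line([*c,.072],velocity=.15)
f0=np.array(get_obs()["wrist_force"]);print(get_obs()["time_s"],f0.round(2))
z=.072
while z>.0553:
    z-=.002; bot.servo_line([*c,z],velocity=.03); o=get_obs(); F=o["wrist_force"]-f0
    print(round(z,4),np.array(o["position"]).round(4),F.round(1),round(o["gripper_width"],4))
    if F[2]>12: break
d=vision.read_camera("wrist");save(d,"w_pl");s=vision.read_camera("side");save(s,"s_pl")
print(get_obs()["time_s"])
```

```text
0.05791438886337448
16.05 [ 0.14  0.26 -1.53]
0.07 [0.6396 0.2084 0.0707] [-0.1 -1.1 -0.2] 0.0578
0.068 [0.6392 0.2083 0.0679] [-0.6  0.6 -0.9] 0.0578
0.066 [0.6392 0.2083 0.0658] [-0.  -0.6 -0.4] 0.0577
0.064 [0.6392 0.2083 0.0638] [-0.2 -0.4  0.4] 0.0579
0.062 [0.6392 0.2083 0.0618] [-0.9 -0.5  0.6] 0.058
0.06 [0.6392 0.2083 0.0598] [ 0.3 -0.   0.3] 0.058
0.058 [0.6396 0.2084 0.0586] [-1.7 -0.7  6.6] 0.0579
0.056 [0.6397 0.2084 0.0585] [-8.2 -2.9 23.8] 0.0578
18.15
```

Contact came 3 mm early, most likely the fingertips on the rim, with the underside about 3 mm above the floor. Letting go gives a harmless 3 mm settle; I then check with the cameras.

Run:
```python
from h import *
from workcell import bot, hand, get_obs, vision
c=(.6393,.2083)
bot.servo_line([*c,.059],velocity=.05);print(np.round(get_obs()["wrist_force"],1))
hand.move_gripper(.066,20);hand.move_gripper(.08)
bot.servo_line([*c,.1],velocity=.2)
bot.reach([.625,.213,.27],down(73.6))
d=vision.read_camera("wrist");save(d,"w_seat");s=vision.read_camera("side");save(s,"s_seat")
h=cv2.cvtColor(d["frame"],cv2.COLOR_RGB2HSV); m=(h[...,0]>45)&(h[...,0]<95)&(h[...,1]>70)
for b,q in blobs(m,100):
    for z in (.060,.063): print(b.round(1),q.tolist(),ray(d,*b,z).round(4))
a=cv2.resize(d["frame"][90:270,230:430],(400,360),interpolation=cv2.INTER_CUBIC);b=cv2.resize(s["frame"][190:240,340:395],(396,360),interpolation=cv2.INTER_CUBIC)
cv2.imwrite("pics/seat.png",cv2.cvtColor(np.hstack([a,b]),cv2.COLOR_RGB2BGR));print(get_obs()["time_s"])
```

```text
[-0.9  0.3 -0.6]
[ 21.6 108.5] [0, 67, 54, 77, 3164] [ 0.4706 -0.0631  0.06  ]
[ 21.6 108.5] [0, 67, 54, 77, 3164] [ 0.4714 -0.0605  0.063 ]
[322.  188.1] [296, 162, 54, 53, 2258] [0.6372 0.2079 0.06  ]
[322.  188.1] [296, 162, 54, 53, 2258] [0.6365 0.2081 0.063 ]
20.1167
```

View pics/seat.png

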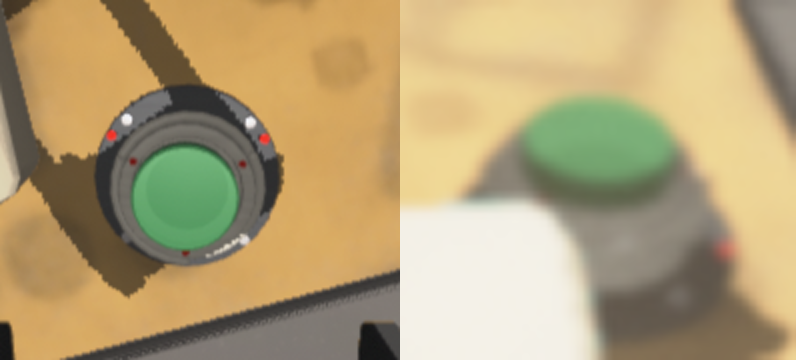

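The crop shows the glass centred and level in the rim: its ellipse is concentric and 54 px wide, as expected at z=.060. Next comes a light touch on top to confirm the height, then the ring.

Run:
```python
from h import *
from workcell import bot, hand, get_obs, vision
c=(.6393,.2083); r=(.4273,.3965)
hand.move_gripper(.0,20)
bot.reach([*c,.1],down(89)); bot.servo_line([*c,.081],velocity=.1)
f0=np.array(get_obs()["wrist_force"]);z=.081
while z>.072:
    z-=.001; bot.servo_line([*c,z],velocity=.03); o=get_obs(); F=o["wrist_force"]-f0
    if F[2]>5: break
print("touch z tips",o["position"][2]-.017,F.round(1),z)
bot.servo_line([*c,.15],velocity=.25)
hand.move_gripper(.05,90)
bot.reach([*r,.14],down(145)); bot.servo_line([*r,.0656],velocity=.12)
o=get_obs();print(np.array(o["wrist_force"]).round(1))
hand.move_gripper(.0,90);o=get_obs();print(o["gripper_width"],o["grip_force"],np.array(o["position"]).round(4),np.array(o["wrist_force"]).round(1))
bot.servo_line([*r,.2],velocity=.2);o=get_obs();print(o["time_s"],o["gripper_width"],np.array(o["wrist_force"]).round(1),np.array(o["ft_torque"]).round(2))
```

```text
touch z tips 0.06011062117991044 [-2.9 -0.5  9.4] 0.076
[ 0.4 -0.2  0.1]
0.010491679445350155 87.87909150123596 [0.4275 0.3969 0.0663] [-2.  -0.3  6.1]
27.2667 0.010488589127055846 [-0.7 -0.4 -1.8] [0.04 0.05 0.04]
```

The glass top is at .0601, so it is seated. The ring is held. I carry it over, check its centring against the TCP, and set it down.

Run:
```python
from h import *
from workcell import bot, hand, get_obs, vision
c=(.6393,.2083); phi=89.2
bot.reach([*c,.16],down(phi)); bot.dwell(.1)
for n in("top","wrist"):
    d=vision.read_camera(n);save(d,n+"_ring");p=get_obs()["position"]
    for b,s in blobs(masks(d["frame"])["red"],2):
        q=ray(d,*b,.1313)-p
        if np.hypot(*q[:2])<.07: print(n,b.round(1),s[4],(q*1000).round(1)[:2],np.hypot(*q[:2]).round(4),np.degrees(np.arctan2(q[1],q[0])).round(1))
bot.servo_line([*c,.118],velocity=.12)
f0=np.array(get_obs()["wrist_force"]);z=.118
while z>.0965:
    z-=.002; bot.servo_line([*c,z],velocity=.04); o=get_obs(); F=o["wrist_force"]-f0
    print(round(z,4),(np.array(o["position"])-[*c,0]).round(4),F.round(1),np.round(o["ft_torque"],2))
    if F[2]>8: break
print(o["time_s"])
```

```text
top [305.5 153.5] 4 [-43.   47.7] 0.0642 132.0
wrist [279.2 146.3] 49 [-53.8 -20.9] 0.0578 -158.7
wrist [245.2 206.2] 182 [-23.5 -40. ] 0.0464 -120.5
wrist [400.2 206.9] 179 [-22.2  39.8] 0.0456 119.1
0.116 [4.000e-04 1.000e-04 1.167e-01] [ 1.1 -0.4  0.5] [ 0.02 -0.   -0.04]
0.114 [-0.    -0.     0.114] [ 0.5 -1.3 -0.8] [ 0.03 -0.03 -0.02]
0.112 [-1.000e-04 -0.000e+00  1.118e-01] [ 0.9 -0.7  0.9] [-0.    0.03 -0.  ]
0.11 [-1.000e-04 -1.000e-04  1.098e-01] [ 0.5 -0.5 -0.3] [0.03 0.02 0.01]
0.108 [-1.000e-04 -0.000e+00  1.078e-01] [ 0.2 -0.7  0.5] [-0.01  0.02  0.04]
0.106 [-1.000e-04 -1.000e-04  1.058e-01] [ 0.2 -0.4  0.2] [ 0.01 -0.01  0.02]
0.104 [-1.000e-04 -0.000e+00  1.038e-01] [ 0.6 -0.6  0.5] [-0.04 -0.    0.01]
0.102 [-1.000e-04 -0.000e+00  1.018e-01] [ 1.  -0.6  1. ] [-0.01  0.03 -0.03]
0.1 [-0.0001 -0.      0.0998] [ 0.4 -1.2  1.3] [-0.01  0.04 -0.06]
0.098 [0.0004 0.0002 0.0988] [-0.5 -0.3  7.2] [-0.01  0.26  0.04]
0.096 [0.0009 0.0003 0.0983] [-3.6 -0.8 18.5] [-0.21  0.95 -0.01]
31.825
```

Run:
```python
from h import *
from workcell import bot, hand, get_obs, vision
c=(.6393,.2083); th=-17
bot.servo_line([*c,.0988],velocity=.05)
while th<60:
    th+=8 if th<31 else 5 if th<50 else 3
    z=max(.0934,.0988-.000108*(th+17))
    bot.reach([*c,z],down(72.2-th)); o=get_obs()
    x,y=o["orientation"][:2];a=72.2-(2*np.degrees(np.arctan2(y,x))-90)
    print(th,round(o["time_s"],2),"th",round(a,1),(np.array(o["position"])*1000).round(1),np.round(o["wrist_force"],1),np.round(o["ft_torque"],2))
    if abs(o["ft_torque"][2])>2.0 or np.linalg.norm(o["wrist_force"])>60: break
```

```text
-9 32.33 th -9.2 [639.4 208.4  98. ] [-0.7  0.1  4. ] [-0.06  0.1  -0.19]
-1 32.59 th -1.3 [639.2 208.3  97.1] [-0.3  0.6  3.5] [ 0.02  0.13 -0.16]
7 32.85 th 6.6 [639.2 208.4  96.3] [-0.9 -0.9  4.4] [-0.02  0.23 -0.17]
15 33.11 th 14.6 [639.2 208.3  95.3] [0.8 0.4 3.4] [ 0.06  0.2  -0.13]
23 33.37 th 22.6 [638.8 208.4  94.2] [-2.   0.4  2.5] [ 0.17  0.31 -0.11]
31 33.62 th 30.6 [639.4 208.4  93.7] [-1.4  1.2  3.8] [-0.02  0.12  0.  ]
36 33.88 th 35.6 [639.6 208.4  93.7] [-0.2  0.2  5.7] [-0.06  0.03 -0.03]
41 34.12 th 40.7 [639.7 208.3  93.8] [-0.6 -0.1  5.1] [-0.08  0.07 -0.07]
46 34.38 th 45.7 [639.6 208.3  93.7] [ 0.2 -0.2  5.1] [-0.11  0.08 -0.06]
51 34.62 th 50.7 [639.6 208.3  93.7] [-0.7 -0.7  6.4] [-0.1   0.1  -0.15]
54 34.88 th 53.7 [639.5 208.4  93.7] [-0.2  0.9  6.9] [-0.02  0.21 -0.1 ]
57 35.12 th 56.7 [639.4 208.4  93.8] [-1.5 -0.8  5.9] [-0.06  0.22  0.03]
60 35.38 th 59.7 [639.3 208.3  93.7] [-0.7  0.8  5.9] [-0.07  0.23  0.05]
```

It follows the thread exactly, but there is no rise in resistance yet. I continue in small steps until the torque rises.

Run:
```python
from h import *
from workcell import bot, hand, get_obs, vision
c=(.6393,.2083); th=60
while th<76:
    th+=2
    bot.reach([*c,.0936],down(72.2-th)); bot.dwell(.1); o=get_obs()
    x,y=o["orientation"][:2];a=72.2-(2*np.degrees(np.arctan2(y,x))-90)
    print(th,round(o["time_s"],2),"th",round(a,1),(np.array(o["position"])*1000).round(1),np.round(o["wrist_force"],1),np.round(o["ft_torque"],2))
    if abs(o["ft_torque"][2])>1.2: break
d=vision.read_camera("top");save(d,"t_turn");d=vision.read_camera("wrist");save(d,"w_turn")
```

```text
62 35.73 th 61.7 [639.2 208.3  93.7] [-1.1 -0.4  6.6] [-0.05  0.23  0.72]
64 36.08 th 63.7 [639.1 208.3  93.7] [-1.8 -0.3  5.8] [-0.1   0.36  1.01]
66 36.42 th 65.6 [639.1 208.3  93.7] [-1.7 -0.1  6. ] [-0.05  0.35  1.35]
```

View pics/w_turn.png

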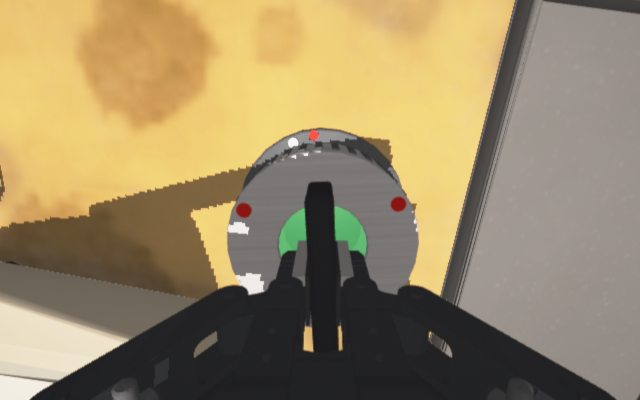

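The picture shows the ring level over the glass with its dots at (244,210) and (398,204). The torque has risen from 0.05 to 1.35 N m, so the play is gone. I measure the lug angle, let go, retreat and recheck.

```bash
cat > chk.py <<'E'
from h import *
def ang(d,c=(.6393,.2083)):
    for b,s in blobs(masks(d["frame"])["red"],2):
        q=ray(d,*b,.0651)[:2]-c
        if .035<np.hypot(*q)<.056: print(b.round(1),s[4],(q*1000).round(1),"r",np.hypot(*q).round(4),"past start",((-17.8-np.degrees(np.arctan2(q[1],q[0])))%120).round(1))
E
python3 - <<'E'
from chk import *
from workcell import bot, hand, get_obs, vision
ang(np.load("pics/w_turn.npz")); c=(.6393,.2083)
hand.move_gripper(.045)
o=get_obs();print(o["time_s"],np.round(o["wrist_force"],1),np.round(o["ft_torque"],2))
bot.servo_line([*c,.14],velocity=.2)
bot.reach([.625,.213,.27],down(73.6)); bot.dwell(.2)
d=vision.read_camera("wrist");save(d,"w_end");ang(d);print(get_obs()["time_s"])
E
```

```text
[398.  203.7] 177 [35.7 28.3] r 0.0456 past start 63.8
[243.3 209.9] 175 [-42.8  16. ] r 0.0457 past start 62.7
36.95 [ 0.7 -0.7 -0. ] [-0.03  0.05 -0.01]
[325.6 148.3] 42 [-42.9  15.7] r 0.0457 past start 62.3
[284.5 156.7] 15 [-46.7 -28.2] r 0.0546 past start 11.1
[362.  158.5] 20 [-21.9  49.4] r 0.054 past start 108.3
[284.  208.3] 26 [  7.2 -46.6] r 0.0472 past start 63.4
[356.3 213.5] 34 [35.6 28.1] r 0.0454 past start 63.8
38.6583
```

The ring stayed at about 63° past the starts after release, centred and level, with the gripper clear.

```bash
python3 -c "
from workcell import hand_in
print(hand_in())"
```

```text
the job is handed in; nothing more can be done
None
```

The job is handed in, with no verdict returned: the small glass is seated flat in the cell and the ring is screwed snug, about 63° past the thread starts. The gripper is clear, and the beaker, jar, timer and marker were not handled, but I did not re-measure their positions at the end.

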